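# Snap the rivet case shut before trimming

### The job

Trimming is about to throw plastic chips over the bench: swing the lid of the orange rivet case down and press it fully home until its catch snaps, then let go. Leave the blue case and the green case standing open just as they are.

Things in the scene. Friction and masses are not known exactly. Their poses are not given: they have to be found in the camera images.
- orange_lid (a joint): Orange case's lid hinge, rad: 0 fully shut (level), grows opening; starts 0.7 to 1.2. Stiff: stays where left, about 2 N at the free edge swings it. Below about 0.14 a nub rides onto a sprung roller catch: about 10 N down at the press point forces it over; past about 0.07 the catch pulls it to 0 on a hard stop and holds it. Hinge on the side away from the robot at yaw 0, 55.5 mm above the bench.
- orange_press (a point): Middle of the dark press pad (28 x 44 mm) on the orange lid's upper face; moves with the lid (slab 118 x 84 x 8 mm). x: in the lid towards the hinge; y: along the hinge, level; z: out of the upper face. Hinge axis 98 mm along +x and 8 mm along -z from here, free edge 20 mm along -x. Shut: 63.5 mm above the bench. Case 110 x 80 x 55 mm, fixed, in any of three places, yaw up to 1.4 either way.
- blue_press (a point): The same point on the lid of the blue case, which is built alike and stands in another of the three places side by side, also open 0.7 to 1.2 rad. To be left as it is.
- green_press (a point): The same point on the lid of the green case, built alike, in the remaining place, also open 0.7 to 1.2 rad. To be left as it is. Case centres are at least 180 mm apart; nothing else stands near them.
Things that resemble listed ones, but are neither listed nor needed, are in the scene too. Of the things shaped like the part that bears orange_lid, the orange one is meant.

How it is judged:
By the outcome, as a careful person would: the job done as asked, in the order asked, and still so for the second after the job is handed in, with the robot touching nothing.
It also fails if it takes over 29 s, if anything falls off the work surface, if the arm or the gripper's body presses on something with over 40 N, if the wrist force passes 120 N, or if a joint passes its speed limit or range.

### The arm

A 6-joint arm with a two-finger parallel gripper is mounted at the origin on the work surface. World frame = base frame: x ahead of the robot, y to its left, z up, the work surface at z = 0. Lengths are in mm, angles in rad, forces in N, time in s.
With the tool pointing down it reaches from about 325 to 900 mm from the base axis. Payload 6.1 kg.
Tool frame: the origin (TCP) lies midway between the tips of the shut fingers; the grasp point (between the pads) lies 19 mm behind it; x points along the fingers, z is the direction in which the jaws open and shut, and the axes are right-handed (so a half turn about x gives the same grasp; the last joint's range is limited). The gripper opens to 87 mm and grips with 3 to 60 N. Pads are 19 mm wide; open, the fingers measure 117 mm over their backs; the gripper's body (75 mm by 190 mm) begins 51 mm behind the grasp point.
Start: joints at [1.172, 0.22, 1.526, -0, 1.395, -0.126], TCP at [168.392, 601.88, 190.438] pointing down, gripper open.
Joint ranges: [-2.98, 2.98], [-0.91, 2.08], [0.09, 2.57], [-1.24, 4.39], [0.2, 2.65], [-2.68, 2.68]. Speed limits (rad/s): [2.57, 2.57, 3.01, 3.14, 3.14, 3.14].

### API

Orientations are given as a rotation vector (axis times angle).
In Python, from bench import ctrl gives the robot as it stands.
- The arm moves only by the shell command python3 -m pendant 'ROWS'. ROWS is JSON, a list of rows, each an object with "xyz": the shift along the tool's x, y, z in units of 50 mm (1.0 is 50 mm), a list of three; "yaw": the turn about the tool's x in units of 5 degrees (1.0 is 5 degrees); "claw": the finger opening in mm, from 0 to 87. In form: [{"xyz": [tx, ty, tz], "yaw": yaw, "claw": claw}, ...]. A call has 1 to 20 rows; each row shifts and turns the commanded pose from where the row before left it, along the tool's axes as they then stand; what a row does not reach is not made up. A row lasts 1/8 s, in which the tool goes at most 62.5 mm and 10.7 degrees, less where a joint would pass 70% of its speed; a pose out of reach is approached as far as the arm can. A call is refused whole if a number of a shift passes 1 or a number of a turn 1, either way. A call with a gripper value outside its range is refused whole. The fingers move at their own pace and stop on an object; the grip force is fixed at half the most. Time passes only in rows, so rows that do not move let the fingers close. It gives the time, the measured TCP pose, the force and the opening at its end, in the units of the state.
- ctrl.observe(): the state, without advancing time (a new reading comes with each control period).
- ctrl.snapshot(name): name is "scene" or "top"; returns (picture, depth): 400x640x3 uint8, red, green, blue; 400x640 float32, mm along the optical axis (not along the pixel's ray), 0 where there is no reading.
- ctrl.camera_params(name): a dict with "fx", "fy", "cx", "cy" (pixels), "world_to_cam" (4x4, takes a point from world to camera coordinates). Camera axes: x right, y down, z forward; pixel columns grow to the right and rows downward; lengths in mm; the calibration is good to about 2 mm. A picture is of the moment at which its call begins. camera_params takes no time and is no camera call.
- ctrl.hand_in(): hands the job in, once; it reports no verdict.
The state is a dict: "time": time; "qpos": joint angles; "joint_velocities": joint speeds; "joint_efforts": joint torques, N m; "ee_pos": TCP position; "orientation": TCP orientation; "wrist_force": force on the tool from outside, world axes, zero at the start; "torque": the same for the moment, N m; "width": finger opening in mm.
Only numpy, scipy, OpenCV 4.12 (cv2) and the standard library are available. Lean on these libraries where they do the work, as an engineer would, in place of code of your own. Each camera call takes 0.05 s, during which the arm holds its last target.

## Working session

There is one attempt and no reset: what is moved stays moved. The work goes in short steps, Python scripts to look and compute and a shell command to move; the robot and the scene stay as the last step left them, time stands still between calls to the robot, and variables do not carry over. Pictures are saved under pics/ and viewed, and the job is handed in when it is done.

```bash
ls; mkdir -p pics; python3 - <<'E'
from bench import ctrl
import cv2,numpy as np
for n in ("scene","top"):
    p,d=ctrl.snapshot(n); cv2.imwrite(f"pics/{n}0.png",p[:,:,::-1]); np.save(f"pics/{n}0.npy",d)
    c=ctrl.camera_params(n); print(n,c['fx'],c['fy'],c['cx'],c['cy']); print(np.round(c['world_to_cam'],3).tolist())
s=ctrl.observe(); print(s)
E
```

```text
pics
scene 369.9302102904487 369.9302102904487 314.9368398396024 197.98879028494923
[[-0.295, 0.955, 0.003, 229.289], [0.638, 0.199, -0.744, -293.848], [-0.711, -0.218, -0.668, 1312.638], [0.0, 0.0, 0.0, 1.0]]
top 411.7285295569994 411.7285295569994 321.56794151830985 201.69785753821998
[[-0.022, -1.0, -0.001, -59.388], [-0.99, 0.022, -0.139, 595.149], [0.139, -0.002, -0.99, 1047.751], [0.0, 0.0, 0.0, 1.0]]
{'time': 0.1, 'qpos': array([ 1.17191651e+00,  2.21161136e-01,  1.52751792e+00, -3.18341030e-05,
        1.39467667e+00, -1.26100442e-01]), 'joint_velocities': array([-0.00102822, -0.00075503, -0.00278534,  0.00018402,  0.00274802,
       -0.00152919]), 'joint_efforts': array([ 5.38544700e-04, -4.95938373e+01, -3.88520837e+01,  7.00889085e-02,
        5.14920219e-02, -7.51370635e-05]), 'ee_pos': array([168.15333514, 601.3110208 , 189.42686644]), 'orientation': array([-1.0069244 ,  1.32752867,  1.00541344]), 'wrist_force': array([-0.63715781,  0.79221384,  0.86406126]), 'torque': array([ 0.00895922, -0.00923379, -0.02185881]), 'width': 87.039485202496}
```

View pics/scene0.png

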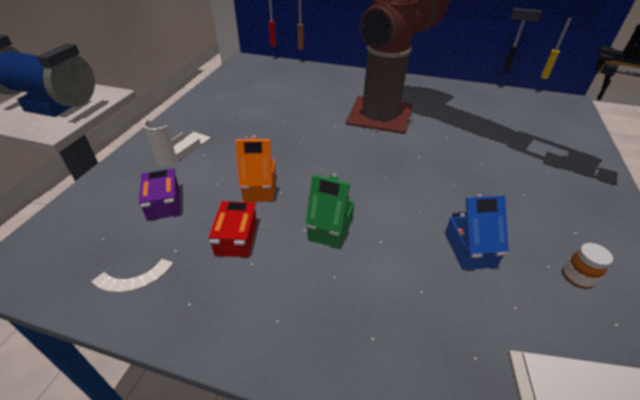

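View pics/top0.png

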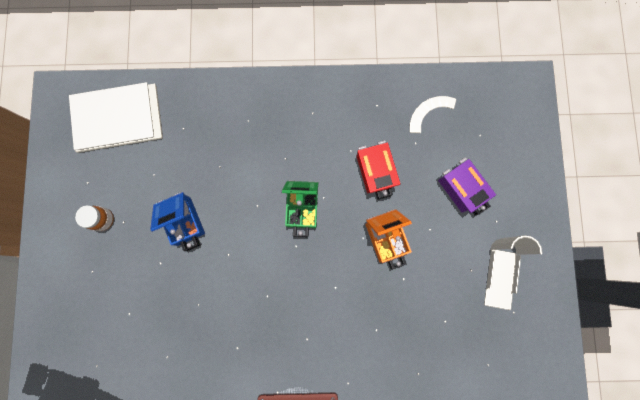

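Candidates in the top view: orange (388,238), red (379,170), purple (467,187), green (301,208) and blue (178,220). I choose orange at (388,238), seen in the scene view at (255,165). The cap at (95,217) isn't a case. Next, a close crop and the point cloud.

```bash
cat > h.py <<'E'
import cv2,numpy as np
from bench import ctrl
def world(name,d,us,vs):
    c=ctrl.camera_params(name); z=d[vs,us]
    P=np.stack([(us-c['cx'])/c['fx']*z,(vs-c['cy'])/c['fy']*z,z,np.ones_like(z)])
    return (np.linalg.inv(c['world_to_cam'])@P)[:3].T
def proj(name,P):
    c=ctrl.camera_params(name); q=c['world_to_cam']@np.append(P,1)
    return c['fx']*q[0]/q[2]+c['cx'],c['fy']*q[1]/q[2]+c['cy']
E
python3 - <<'E'
from h import *
t=cv2.imread("pics/top0.png"); s=cv2.imread("pics/scene0.png")
a=cv2.resize(t[195:285,345:435],(396,396),interpolation=cv2.INTER_CUBIC)
b=cv2.resize(s[125:215,210:300],(396,396),interpolation=cv2.INTER_CUBIC)
cv2.imwrite("pics/crop0.png",np.hstack([a,b]))
for n,im in (("top",t),("scene",s)):
    d=np.load(f"pics/{n}0.npy")
    hsv=cv2.cvtColor(im,cv2.COLOR_BGR2HSV)
    m=cv2.inRange(hsv,(6,180,120),(16,255,255))
    k,l,st,c=cv2.connectedComponentsWithStats(m)
    for i in range(1,k):
        if st[i,4]>150:
            vs,us=np.where(l==i); P=world(n,d,us,vs); P=P[d[vs,us]>0]
            print(n,st[i],np.round(np.percentile(P,[2,50,98],axis=0)).tolist())
    if n=="scene":
        for v in range(140,198,6): 
            us=np.arange(235,279,6); print(v,np.round(world(n,d,us,np.full_like(us,v))).astype(int).tolist())
E
```

```text
top [366 211  45  51 850] [[450.0, -290.0, 3.0], [516.0, -236.0, 103.0], [556.0, -192.0, 168.0]]
scene [ 236  138   38   49 1351] [[466.0, -272.0, 54.0], [534.0, -230.0, 108.0], [559.0, -193.0, 168.0]]
140 [[525, -279, 167], [522, -265, 168], [517, -251, 168], [510, -239, 166], [510, -223, 169], [505, -210, 168], [267, -305, 3], [263, -286, 3]]
146 [[530, -279, 153], [525, -265, 153], [524, -250, 155], [519, -236, 155], [512, -224, 153], [509, -209, 154], [301, -291, 4], [295, -273, 3]]
152 [[365, -384, 4], [532, -264, 140], [529, -249, 142], [524, -235, 141], [518, -223, 139], [514, -208, 140], [331, -279, 4], [323, -262, 2]]
158 [[389, -372, 1], [539, -262, 128], [535, -248, 128], [528, -235, 126], [526, -220, 128], [520, -207, 126], [360, -267, 4], [354, -250, 3]]
164 [[421, -356, 4], [545, -261, 114], [539, -248, 113], [532, -235, 111], [532, -219, 114], [526, -206, 113], [437, -232, 44], [381, -239, 2]]
170 [[444, -345, 2], [550, -261, 99], [546, -247, 100], [540, -233, 99], [536, -219, 99], [532, -205, 99], [478, -214, 57], [409, -228, 4]]
176 [[470, -332, 3], [555, -261, 84], [551, -246, 85], [545, -233, 84], [542, -218, 84], [536, -204, 84], [529, -191, 81], [435, -218, 3]]
182 [[493, -321, 1], [562, -260, 70], [558, -245, 71], [549, -233, 67], [546, -218, 68], [542, -203, 69], [538, -189, 70], [457, -210, 0]]
188 [[519, -307, 4], [560, -264, 48], [551, -252, 44], [548, -236, 46], [543, -222, 45], [537, -208, 44], [533, -193, 45], [482, -200, 1]]
194 [[538, -299, 0], [559, -267, 27], [555, -252, 27], [549, -238, 26], [545, -223, 27], [540, -208, 26], [534, -194, 24], [506, -190, 2]]
```

View pics/crop0.png

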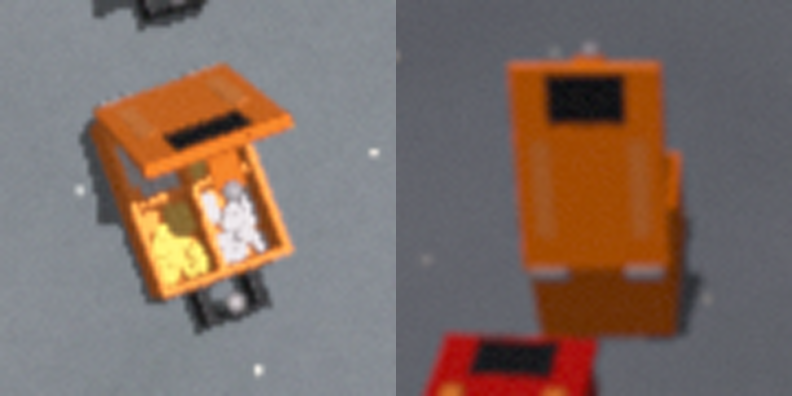

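The crop shows the orange lid open, with its dark pad at the top view's (392,226) and no hit on red, whose lid is shut. Now the fit.

```bash
cat >> h.py <<'E'
from scipy.spatial.transform import Rotation as R
def lid(n,im,d,box,lo=(6,180,80),hi=(16,255,255)):
    hsv=cv2.cvtColor(im,cv2.COLOR_BGR2HSV); m=cv2.inRange(hsv,lo,hi)
    k=np.zeros_like(m); x0,y0,x1,y1=box; k[y0:y1,x0:x1]=1; m=m*k
    vs,us=np.where(m>0); P=world(n,d,us,vs); P=P[P[:,2]>76]
    for _ in range(5):
        c=P.mean(0); nn=np.linalg.svd(P-c)[2][2]; r=(P-c)@nn; P=P[abs(r)<3] if (abs(r)<3).sum()>50 else P[abs(r)<8]
    if nn[2]<0: nn=-nn
    return c,nn,P
E
python3 - <<'E'
from h import *
T=None
for n,box in (("scene",(230,134,282,186)),("top",(360,205,415,240))):
    im=cv2.imread(f"pics/{n}0.png"); d=np.load(f"pics/{n}0.npy")
    c,nn,P=lid(n,im,d,box)
    th=np.arctan2(np.hypot(nn[0],nn[1]),nn[2]); yaw=np.arctan2(nn[1],nn[0])
    print(n,c,nn,"theta",th,"yaw",yaw,len(P))
    if n=="scene":
        ax=np.array([np.cos(yaw),np.sin(yaw),0]); hy=np.array([-ax[1],ax[0],0])
        q=(P-c)@hy; print("width",np.percentile(q,[1,99]))
# pad
    g=cv2.cvtColor(im,cv2.COLOR_BGR2GRAY)
    k=np.zeros_like(g); k[(slice(140,156),slice(243,266)) if n=="scene" else (slice(219,230),slice(380,403))]=1
    vs,us=np.where((g<60)&(k>0)); p=np.median(world(n,d,us,vs),axis=0); print("pad",len(us),us.mean(),vs.mean(),p, world(n,d,us,vs).mean(0))
    up=np.array([np.cos(th)*np.cos(yaw),np.cos(th)*np.sin(yaw),-np.sin(th)])
    print("hinge",p+98*up-8*nn)
s=ctrl.observe(); M=R.from_rotvec(s['orientation']).as_matrix(); print(np.round(M,3))
E
```

```text
scene [ 532.68538754 -231.32969326  114.58642887] [ 0.95910728 -0.15107329  0.23935348] theta 1.3290964034525292 yaw -0.15623085772314962 73
width [-21.74897078  15.91549826]
pad 195 252.54358974358973 146.97948717948717 [ 519.6626018  -237.74969094  152.49903115] [ 519.55887054 -237.44106221  152.19671191]
hinge [ 535.16070083 -240.19086611   55.43281875]
top [ 524.74019041 -229.29165874  136.08123432] [0.90134232 0.27046009 0.33828002] theta 1.2257077664968345 yaw 0.29151521299750005 91
pad 60 391.6333333333333 224.2 [ 520.61617662 -235.94826757  152.8182114 ] [ 519.44807473 -233.24895117  168.66691109]
hinge [ 545.15820385 -228.58409663   57.88951244]
[[-0.001 -0.963  0.269]
 [-0.002  0.269  0.963]
 [-1.     0.    -0.002]]
```

```bash
python3 - <<'E'
from h import *
from scipy.optimize import least_squares
n="scene"; im=cv2.imread(f"pics/{n}0.png"); d=np.load(f"pics/{n}0.npy")
vs,us=np.mgrid[141:180,242:266]; P=world(n,d,us.ravel(),vs.ravel())
# plane x = a+ b y + c z
r=least_squares(lambda p:P[:,0]-p[0]-p[1]*P[:,1]-p[2]*P[:,2],[520,0,0],loss='soft_l1',f_scale=2)
a,b,c=r.x; nn=np.array([1,-b,-c]); nn/=np.linalg.norm(nn)
th=np.arctan2(np.hypot(nn[0],nn[1]),nn[2]); yaw=np.arctan2(nn[1],nn[0])
print("theta",th,"yaw",yaw,"rms",np.sqrt((r.fun**2).mean()))
ax=np.array([np.cos(yaw),np.sin(yaw),0])
p=np.array([519.6,-237,150.]); H=p+(98*np.cos(th)-8*np.sin(th))*ax; H[2]=55.5; print("H",H)
for t in (th,1.,.8,.6,.4,.2,.1,0): 
    q=H+(-98*np.cos(t)+8*np.sin(t))*ax; q[2]=55.5+98*np.sin(t)+8*np.cos(t); print(round(t,2),q.round(1), [np.round(proj(m,q)) .tolist() for m in("scene","top")])
E
```

```text
theta 1.2029702200929837 yaw 0.3038781398511144 rms 45.687701742933946
H [ 546.10216681 -228.68916936   55.5       ]
1.2 [ 519.6 -237.   149.8] [[253.0, 148.0], [392.0, 225.0]]
1.0 [ 502.  -242.5  142.3] [[254.0, 146.0], [394.0, 232.0]]
0.8 [ 486.4 -247.4  131.4] [[255.0, 146.0], [395.0, 239.0]]
0.6 [ 473.2 -251.5  117.4] [[256.0, 148.0], [396.0, 245.0]]
0.4 [ 462.9 -254.8  101. ] [[258.0, 151.0], [397.0, 249.0]]
0.2 [ 456.  -257.    82.8] [[259.0, 155.0], [396.0, 252.0]]
0.1 [ 453.8 -257.6   73.2] [[259.0, 157.0], [396.0, 253.0]]
0 [ 452.6 -258.    63.5] [[259.0, 160.0], [396.0, 254.0]]
```

Lid pose: about 1.2 rad open, yaw about 0.30, with its pad at (520,-237,150). That agrees with the expected height of 55.5+98·sin+8·cos ≈ 150. Next I raise the tool, turn it −33° so the jaws lie along the hinge, and shut the fingers.

```bash
python3 -m pendant '[{"xyz":[-0.5,0,0],"yaw":-0.95,"claw":0},{"xyz":[-0.5,0,0],"yaw":-0.95,"claw":0},{"xyz":[-0.5,0,0],"yaw":-0.95,"claw":0},{"xyz":[0,0,0],"yaw":-0.95,"claw":0},{"xyz":[0,0,0],"yaw":-0.95,"claw":0},{"xyz":[0,0,0],"yaw":-0.95,"claw":0},{"xyz":[0,0,0],"yaw":-0.95,"claw":0},{"xyz":[0,0,0],"yaw":0,"claw":0}]'; python3 - <<'E'
from h import *
s=ctrl.observe(); M=R.from_rotvec(s['orientation']).as_matrix(); print(s['time'],s['ee_pos'],np.round(M,3).tolist(),s['qpos'].round(2))
print("units",M.T@(np.array([562,-224,260])-s['ee_pos'])/50)
E
```

```text
time: 1.1
ee_pos: [168.3, 601.6, 264.8]
orientation: [-1.432, 1.049, 1.432]
wrist_force: [1.0, 0.2, 0.6]
width: 15.2
1.1 [168.27385339 601.60871004 264.84591746] [[-0.0, -0.953, -0.302], [-0.001, -0.302, 0.953], [-1.0, 0.001, -0.001]] [ 1.17  0.18  1.43 -0.    1.53 -0.71]
units [  0.10960232  -2.52039956 -18.11918803]
```

```bash
python3 -m pendant '[{"xyz":[0,-0.13,-0.95],"yaw":0,"claw":0},{"xyz":[0,-0.13,-0.95],"yaw":0,"claw":0},{"xyz":[0,-0.13,-0.95],"yaw":0,"claw":0},{"xyz":[0,-0.13,-0.95],"yaw":0,"claw":0},{"xyz":[0,-0.13,-0.95],"yaw":0,"claw":0},{"xyz":[0,-0.13,-0.95],"yaw":0,"claw":0},{"xyz":[0,-0.13,-0.95],"yaw":0,"claw":0},{"xyz":[0,-0.13,-0.95],"yaw":0,"claw":0},{"xyz":[0,-0.13,-0.95],"yaw":0,"claw":0},{"xyz":[0,-0.13,-0.95],"yaw":0,"claw":0},{"xyz":[0,-0.13,-0.95],"yaw":0,"claw":0},{"xyz":[0,-0.13,-0.95],"yaw":0,"claw":0},{"xyz":[0,-0.13,-0.95],"yaw":0,"claw":0},{"xyz":[0,-0.13,-0.95],"yaw":0,"claw":0},{"xyz":[0,-0.13,-0.95],"yaw":0,"claw":0},{"xyz":[0,-0.13,-0.95],"yaw":0,"claw":0},{"xyz":[0,-0.13,-0.95],"yaw":0,"claw":0},{"xyz":[0,-0.13,-0.95],"yaw":0,"claw":0},{"xyz":[0,-0.13,-0.95],"yaw":0,"claw":0},{"xyz":[0,0,0],"yaw":0,"claw":0}]'; python3 - <<'E'
from h import *
p,d=ctrl.snapshot("scene"); q,d2=ctrl.snapshot("top")
cv2.imwrite("pics/b.png",np.hstack([cv2.resize(p[60:240,170:350,::-1],(400,400)),cv2.resize(q[150:300,310:460,::-1],(400,400))]))
s=ctrl.observe(); M=R.from_rotvec(s['orientation']).as_matrix(); print(s['time'],s['ee_pos'],np.round(M,3).tolist(),s['qpos'].round(2))
print("units",M.T@(np.array([562,-224,138])-s['ee_pos'])/50)
E
```

```text
time: 3.6
ee_pos: [559.4, -223.6, 263.9]
orientation: [-1.427, 1.051, 1.43]
wrist_force: [-0.0, 0.2, -0.1]
width: 0.5
3.7 [ 558.899433   -220.84968207  264.63776849] [[-0.001, -0.954, -0.301], [0.001, -0.301, 0.954], [-1.0, 0.001, 0.002]] [-0.51  0.13  1.49  0.    1.52 -2.38]
units [ 2.53259396 -0.04265869 -0.08254106]
```

View pics/b.png

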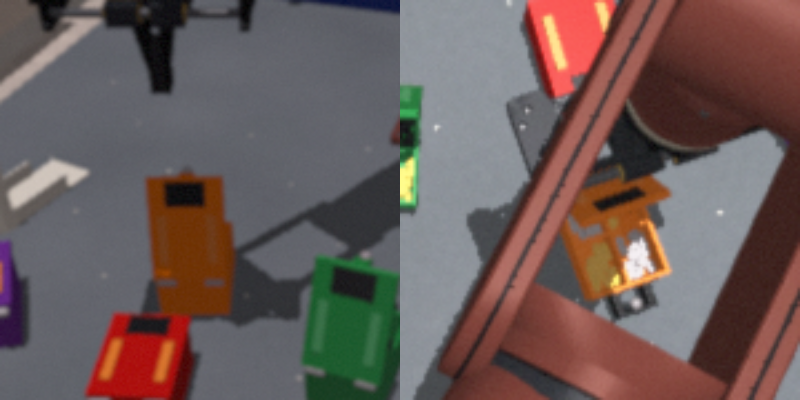

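The fingers hang over the hinge side of the orange lid (scene crop tip about (160,90)), and nothing is touched. Now down, then in against the upper face.

```bash
python3 -m pendant '[{"xyz":[0.6,0,-0.04],"yaw":0,"claw":0},{"xyz":[0.7,0,0],"yaw":0,"claw":0},{"xyz":[0.7,0,0],"yaw":0,"claw":0},{"xyz":[0.4,0,0],"yaw":0,"claw":0},{"xyz":[0,0.3,0],"yaw":0,"claw":0},{"xyz":[0,0.3,0],"yaw":0,"claw":0},{"xyz":[0,0,0],"yaw":0,"claw":0}]'; python3 - <<'E'
from h import *
p,d=ctrl.snapshot("scene")
cv2.imwrite("pics/c.png",cv2.resize(p[90:240,180:330,::-1],(500,500)))
s=ctrl.observe(); print(s['ee_pos'],s['wrist_force'])
E
```

```text
time: 4.58
ee_pos: [531.0, -233.0, 147.4]
orientation: [-1.434, 1.048, 1.428]
wrist_force: [1.9, -0.6, 1.0]
width: 0.2
[ 531.56673084 -232.80093076  147.28104277] [0.23466557 0.79288226 0.13730087]
```

View pics/c.png

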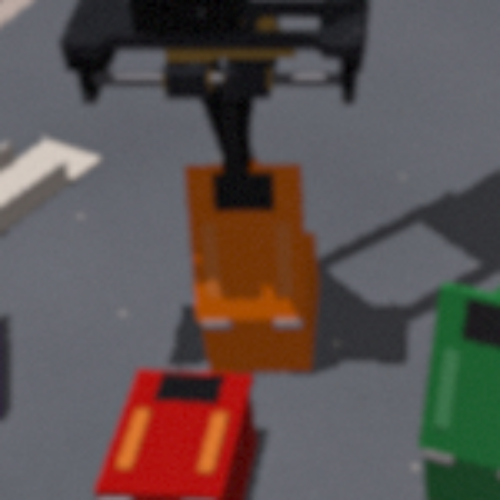

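The fingertip is at the pad (crop about (240,175)), just about touching. Now I follow the lid's arc down.

```bash
python3 -m pendant '[{"xyz":[0.05,0.22,0],"yaw":0,"claw":0},{"xyz":[0.05,0.22,0],"yaw":0,"claw":0},{"xyz":[0.11,0.16,0],"yaw":0,"claw":0},{"xyz":[0.11,0.16,0],"yaw":0,"claw":0},{"xyz":[0.14,0.14,0],"yaw":0,"claw":0},{"xyz":[0.14,0.14,0],"yaw":0,"claw":0},{"xyz":[0.16,0.13,0],"yaw":0,"claw":0},{"xyz":[0.16,0.13,0],"yaw":0,"claw":0},{"xyz":[0,0,0],"yaw":0,"claw":0}]'; python3 - <<'E'
from h import *
p,d=ctrl.snapshot("scene"); np.save("pics/d.npy",d)
cv2.imwrite("pics/d.png",cv2.resize(p[90:240,180:330,::-1],(500,500)))
s=ctrl.observe(); e=s['ee_pos']; print(e,s['wrist_force'],"u",(e[0]-546.1)*-.954+(e[1]+228.7)*-.301)
E
```

```text
time: 5.75
ee_pos: [459.1, -256.2, 103.5]
orientation: [-1.425, 1.065, 1.447]
wrist_force: [-49.4, -6.0, 46.9]
width: 0.0
[ 459.12438059 -256.24858406  103.51360917] [-49.0831177   -6.73476191  46.47181439] u 91.26686471476474
```

View pics/d.png

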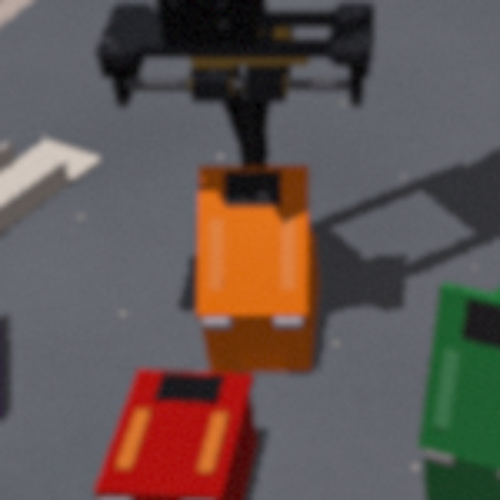

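```bash
python3 - <<'E'
from h import *
d=np.load("pics/d.npy")
for v in range(128,188,4):
    us=np.array([243,250,255,260,268]); print(v,np.round(world("scene",d,us,np.full_like(us,v))).astype(int).tolist())
q,d2=ctrl.snapshot("top")
cv2.imwrite("pics/e.png",np.hstack([cv2.resize(q[190:290,340:440,::-1],(400,400)),cv2.resize(cv2.imread("pics/d.png")[130:230,170:330],(400,400))]))
E
```

```text
128 [[227, -423, 2], [472, -263, 173], [466, -252, 171], [212, -367, 3], [202, -342, 2]]
132 [[250, -412, 2], [244, -389, 3], [470, -252, 162], [234, -358, 3], [228, -331, 4]]
136 [[273, -401, 2], [267, -379, 3], [466, -256, 147], [257, -348, 3], [251, -322, 4]]
140 [[480, -283, 139], [472, -268, 137], [470, -255, 138], [464, -244, 136], [460, -223, 138]]
144 [[487, -281, 132], [479, -266, 129], [480, -251, 133], [472, -241, 130], [468, -221, 131]]
148 [[494, -279, 124], [489, -262, 125], [484, -250, 124], [483, -236, 126], [473, -219, 123]]
152 [[500, -277, 116], [496, -259, 117], [490, -248, 116], [487, -236, 116], [481, -217, 116]]
156 [[513, -271, 114], [504, -257, 111], [499, -245, 110], [497, -232, 111], [489, -214, 110]]
160 [[517, -271, 105], [509, -255, 103], [505, -243, 102], [503, -230, 103], [496, -211, 103]]
164 [[524, -268, 97], [519, -251, 98], [515, -239, 97], [509, -228, 96], [505, -208, 97]]
168 [[531, -266, 91], [526, -249, 91], [521, -237, 90], [519, -225, 91], [510, -207, 89]]
172 [[540, -263, 85], [532, -247, 83], [529, -235, 83], [527, -222, 85], [519, -203, 84]]
176 [[547, -260, 78], [541, -244, 78], [536, -232, 76], [533, -220, 77], [526, -201, 76]]
180 [[553, -258, 71], [546, -242, 69], [542, -230, 69], [540, -218, 70], [534, -198, 70]]
184 [[562, -255, 65], [555, -239, 64], [549, -228, 62], [548, -215, 64], [538, -198, 61]]
```

View pics/e.png

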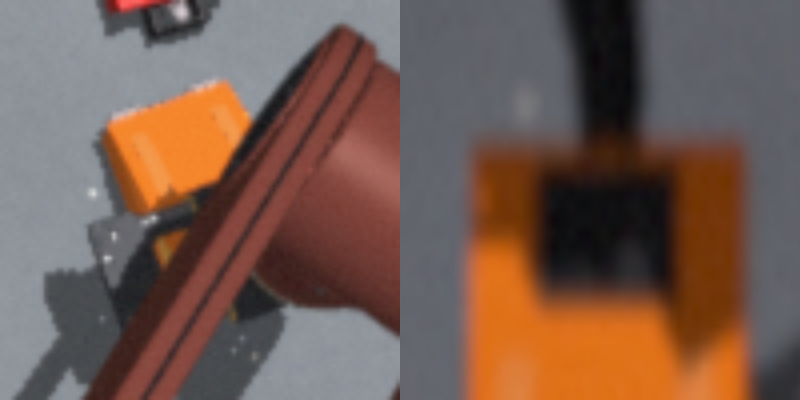

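The fingertip slid over the free edge: the lid is now at about 0.75 rad with its edge at z≈138, and the finger is jammed on the robot side of it. I'll back off towards the robot, rise, and go back on top with a contact further in.

```bash
python3 -m pendant '[{"xyz":[0,0.3,0],"yaw":0,"claw":0},{"xyz":[0,0.3,0],"yaw":0,"claw":0},{"xyz":[-0.6,0,0],"yaw":0,"claw":0},{"xyz":[-0.6,0,0],"yaw":0,"claw":0},{"xyz":[-0.4,0,0],"yaw":0,"claw":0},{"xyz":[0,0,0],"yaw":0,"claw":0}]'; python3 - <<'E'
from h import *
p,d=ctrl.snapshot("scene"); np.save("pics/f.npy",d)
cv2.imwrite("pics/f.png",cv2.resize(p[70:220,180:330,::-1],(500,500)))
for v in range(136,190,6):
    us=np.array([243,255,268]); print(v,np.round(world("scene",d,us,np.full_like(us,v))).astype(int).tolist())
s=ctrl.observe(); e=s['ee_pos']; print(e,s['orientation'],s['wrist_force'],"u",(e[0]-546.1)*-.954+(e[1]+228.7)*-.301)
E
```

```text
time: 6.6
ee_pos: [441.5, -261.3, 180.5]
orientation: [-1.435, 1.048, 1.43]
wrist_force: [0.4, -0.1, -0.3]
width: 0.4
136 [[273, -400, 3], [264, -362, 4], [253, -321, 6]]
142 [[477, -286, 130], [471, -255, 132], [459, -224, 131]]
148 [[490, -281, 121], [482, -251, 122], [469, -221, 120]]
154 [[504, -275, 113], [493, -248, 111], [481, -217, 110]]
160 [[515, -271, 103], [505, -243, 102], [498, -211, 104]]
166 [[528, -267, 94], [514, -241, 90], [507, -208, 93]]
172 [[537, -264, 82], [527, -236, 82], [517, -204, 82]]
178 [[547, -261, 72], [541, -230, 74], [528, -201, 72]]
184 [[558, -257, 62], [552, -227, 64], [538, -197, 61]]
[ 440.74367355 -260.61787846  179.0485118 ] [-1.43247713  1.04743927  1.43169934] [ 0.7328883   0.61628152 -0.85697279] u 110.11721685052329
```

View pics/f.png

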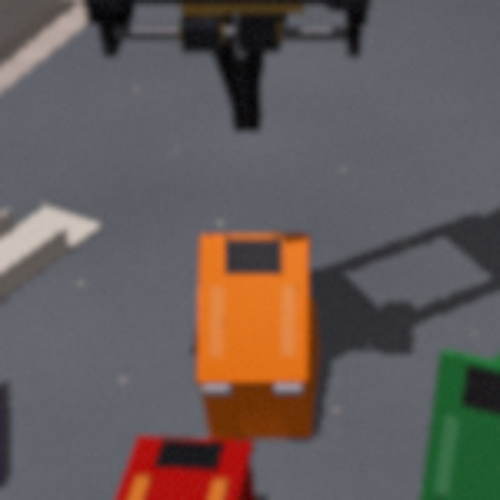

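The lid is now clear at about 0.66 rad. I go back over it with the finger centre 12 mm hinge-side of the pad's middle, then down the arc.

```bash
python3 -m pendant '[{"xyz":[0,-0.5,0],"yaw":0,"claw":0},{"xyz":[0,-0.5,0],"yaw":0,"claw":0},{"xyz":[0.4,0,0],"yaw":0,"claw":0},{"xyz":[0.4,0,0],"yaw":0,"claw":0},{"xyz":[0.3,0,0],"yaw":0,"claw":0},{"xyz":[0.2,0.1,0],"yaw":0,"claw":0},{"xyz":[0,0,0],"yaw":0,"claw":0}]'; python3 - <<'E'
from h import *
p,d=ctrl.snapshot("scene"); np.save("pics/g.npy",d)
cv2.imwrite("pics/g.png",cv2.resize(p[90:240,180:330,::-1],(500,500)))
for v in range(136,190,6):
    us=np.array([243,255,268]); print(v,np.round(world("scene",d,us,np.full_like(us,v))).astype(int).tolist())
s=ctrl.observe(); e=s['ee_pos']; print(e,s['wrist_force'],"u",(e[0]-546.1)*-.954+(e[1]+228.7)*-.301)
E
```

```text
time: 7.52
ee_pos: [482.6, -246.7, 113.3]
orientation: [-1.43, 1.048, 1.434]
wrist_force: [-0.2, -0.3, 0.3]
width: 0.5
136 [[275, -399, 4], [491, -242, 165], [248, -323, 2]]
142 [[479, -285, 132], [469, -256, 131], [459, -224, 131]]
148 [[489, -282, 120], [483, -251, 123], [471, -220, 121]]
154 [[503, -276, 112], [494, -247, 113], [483, -216, 111]]
160 [[514, -272, 102], [506, -243, 103], [495, -212, 102]]
166 [[526, -268, 93], [517, -239, 93], [508, -207, 94]]
172 [[539, -263, 84], [528, -235, 83], [518, -204, 82]]
178 [[548, -261, 72], [542, -230, 75], [530, -200, 73]]
184 [[559, -257, 62], [550, -228, 63], [538, -197, 61]]
[ 483.33169492 -247.11933762  114.27779396] [ 1.32861233 -0.08362184  0.45893794] u 65.42518366609599
```

View pics/g.png

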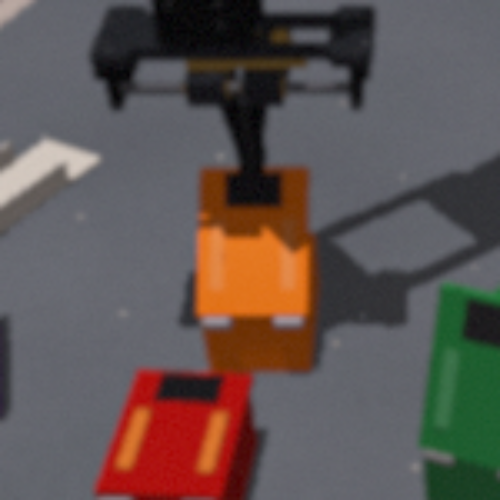

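```bash
python3 - <<'E'
from h import *
s=ctrl.observe(); e=s['ee_pos']; ax=np.array([.954,.301,0])
for k in (-9.5,0,9.5): print(k,proj("scene",e+k*ax),proj("scene",e+k*ax+[0,0,30]))
d=np.load("pics/g.npy")
for u in (250,252,254,256,258): print(u,[np.round(world("scene",d,np.array([u]),np.array([v]))[0]).astype(int).tolist() for v in (128,132,134,136,138,140,142)])
p=cv2.imread("pics/g.png")[150:260,170:330]; cv2.imwrite("pics/g2.png",cv2.resize(p,(640,440)))
E
```

```text
-9.5 (np.float64(256.9925450911775), np.float64(148.98389335977024)) (np.float64(255.7821829339865), np.float64(139.08486420323635))
0 (np.float64(256.58067249969776), np.float64(151.09992021600902)) (np.float64(255.35215867016325), np.float64(141.17111971653367))
9.5 (np.float64(256.1625989526764), np.float64(153.24780495435013)) (np.float64(254.91551899066275), np.float64(143.289469808185))
250 [[495, -251, 188], [493, -254, 175], [495, -253, 171], [264, -380, 1], [277, -374, 3], [471, -269, 136], [474, -268, 132]]
252 [[493, -247, 188], [491, -249, 175], [492, -249, 170], [493, -250, 165], [494, -250, 159], [492, -251, 152], [473, -263, 132]]
254 [[488, -244, 185], [489, -245, 175], [490, -245, 170], [487, -247, 162], [489, -247, 157], [490, -247, 152], [469, -259, 131]]
256 [[487, -239, 186], [490, -239, 176], [488, -240, 169], [489, -241, 164], [492, -240, 160], [489, -242, 152], [470, -253, 132]]
258 [[485, -235, 186], [480, -238, 171], [478, -240, 163], [483, -238, 161], [484, -238, 156], [487, -237, 152], [468, -248, 132]]
```

View pics/g2.png

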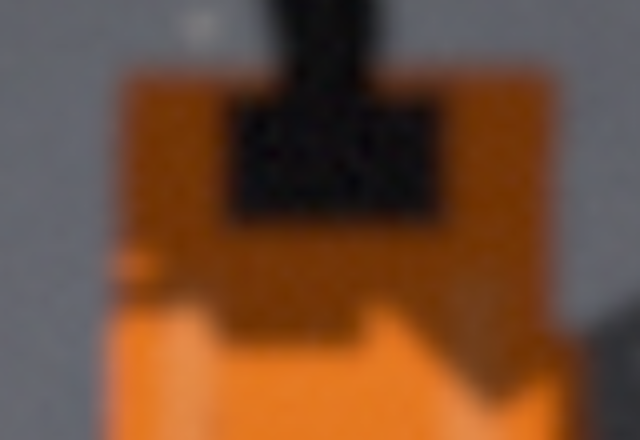

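```bash
python3 - <<'E'
from h import *
for e in ([441,-261,179],[559,-221,264.6]): print(proj("scene",np.array(e)),proj("scene",np.array(e)+[9,3,0]))
d=np.load("pics/f.npy")
for v in range(84,120,3):
  print(v,[np.round(world("scene",d,np.array([u]),np.array([v]))[0]).astype(int).tolist() for u in (249,252,254,257)])
d=np.load("pics/g.npy"); 
p,d=ctrl.snapshot("scene")
g=p[125:165,235:275,::-1]; cv2.imwrite("pics/h.png",cv2.resize(np.clip(g.astype(float)*3,0,255).astype(np.uint8),(600,600),interpolation=cv2.INTER_NEAREST))
E
```

```text
(np.float64(255.72664568141641), np.float64(119.80636779395913)) (np.float64(255.35928766937798), np.float64(121.73580505485899))
(np.float64(246.13304291621563), np.float64(114.09845149161391)) (np.float64(245.60817953639722), np.float64(116.34721967069811))
84 [[440, -268, 273], [475, -242, 292], [475, -237, 292], [468, -233, 290]]
87 [[447, -266, 269], [437, -263, 265], [448, -252, 271], [444, -246, 271]]
90 [[450, -265, 263], [445, -259, 262], [450, -252, 265], [445, -246, 263]]
93 [[450, -266, 255], [450, -258, 256], [449, -253, 256], [444, -248, 255]]
96 [[450, -267, 247], [443, -263, 244], [447, -255, 248], [435, -253, 242]]
99 [[451, -267, 240], [448, -261, 239], [450, -255, 241], [429, -257, 231]]
102 [[451, -268, 232], [449, -261, 232], [448, -256, 232], [437, -254, 227]]
105 [[454, -268, 225], [449, -262, 224], [450, -257, 225], [439, -254, 220]]
108 [[95, -461, 2], [451, -262, 217], [446, -259, 215], [91, -432, 5]]
111 [[117, -451, 3], [120, -438, 7], [109, -436, 1], [106, -425, 2]]
114 [[138, -441, 4], [134, -432, 4], [135, -423, 6], [127, -415, 3]]
117 [[156, -433, 3], [151, -424, 2], [151, -416, 3], [147, -407, 3]]
```

View pics/h.png

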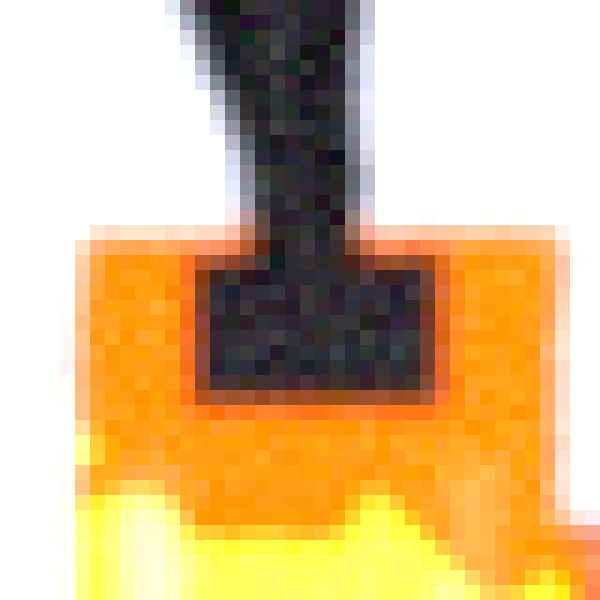

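The visible fingertip ends about 33 mm above the reported TCP: z≈212 against 179 in the clear view, and the same at two other poses. The arc therefore ran too high and caught the lid's end face, which matches the force direction seen. I trust the pictures and go down in small steps, watching the force.

```bash
python3 -m pendant '[{"xyz":[0.2,0,0],"yaw":0,"claw":0},{"xyz":[0.2,0,0],"yaw":0,"claw":0},{"xyz":[0,0,0],"yaw":0,"claw":0}]'; python3 - <<'E'
from h import *
p,d=ctrl.snapshot("scene"); np.save("pics/i.npy",d)
cv2.imwrite("pics/i.png",cv2.resize(np.clip(p[125:185,225:285,::-1]*2.0,0,255).astype(np.uint8),(600,600)))
for v in range(136,190,6):
    us=np.array([243,255,268]); print(v,np.round(world("scene",d,us,np.full_like(us,v))).astype(int).tolist())
s=ctrl.observe(); e=s['ee_pos']; print(e,s['wrist_force'],"u",(e[0]-546.1)*-.954+(e[1]+228.7)*-.301)
E
```

```text
time: 8.0
ee_pos: [483.1, -246.6, 93.3]
orientation: [-1.431, 1.048, 1.434]
wrist_force: [-0.2, -0.3, 0.4]
width: 0.3
136 [[272, -401, 2], [490, -243, 164], [247, -324, 2]]
142 [[477, -286, 130], [490, -245, 147], [459, -224, 131]]
148 [[490, -281, 121], [493, -245, 131], [468, -222, 119]]
154 [[501, -277, 111], [493, -247, 112], [481, -217, 110]]
160 [[513, -273, 101], [504, -244, 101], [492, -214, 99]]
166 [[528, -267, 94], [514, -241, 90], [506, -208, 92]]
172 [[538, -263, 84], [527, -236, 82], [518, -204, 82]]
178 [[548, -260, 73], [539, -232, 72], [529, -201, 72]]
184 [[559, -257, 62], [549, -228, 62], [540, -196, 63]]
[ 483.29023322 -246.69394024   93.79256827] [0.5963288  0.50505208 0.10403748] u 65.3366935212319
```

View pics/i.png

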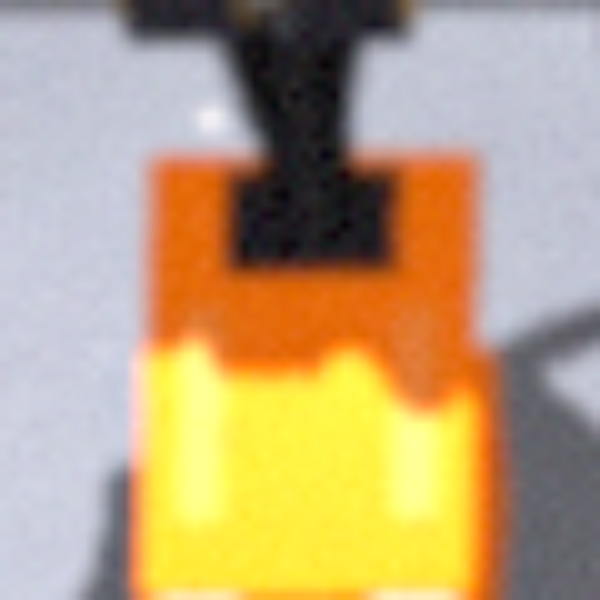

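Confirmed: no force at TCP z=94, tip seen at about z=128, just over the lid. With a 33 mm offset, I follow the arc down.

```bash
python3 -m pendant '[{"xyz":[0.16,0.02,0],"yaw":0,"claw":0},{"xyz":[0.16,0.05,0],"yaw":0,"claw":0},{"xyz":[0.16,0.06,0],"yaw":0,"claw":0},{"xyz":[0,0,0],"yaw":0,"claw":0}]'; python3 - <<'E'
from h import *
p,d=ctrl.snapshot("scene"); np.save("pics/j.npy",d)
for v in range(142,190,6):
    us=np.array([243,255,268]); print(v,np.round(world("scene",d,us,np.full_like(us,v))).astype(int).tolist())
s=ctrl.observe(); e=s['ee_pos']; print(e,s['wrist_force'],"u",(e[0]-546.1)*-.954+(e[1]+228.7)*-.301)
E
```

```text
time: 8.55
ee_pos: [476.5, -248.6, 69.3]
orientation: [-1.43, 1.048, 1.434]
wrist_force: [0.5, -0.2, 0.0]
width: 0.5
142 [[304, -386, 2], [484, -248, 142], [279, -310, 2]]
148 [[470, -293, 106], [485, -250, 124], [451, -230, 106]]
154 [[483, -288, 97], [481, -254, 102], [465, -225, 97]]
160 [[502, -279, 92], [494, -249, 93], [483, -218, 92]]
166 [[518, -273, 85], [510, -243, 87], [496, -213, 84]]
172 [[534, -266, 80], [522, -239, 77], [511, -207, 77]]
178 [[546, -262, 70], [535, -234, 69], [527, -201, 71]]
184 [[559, -257, 62], [548, -229, 61], [540, -196, 63]]
[ 476.8330312  -248.62140926   69.70201569] [ 0.09085677  0.42017117 -0.08346075] u 72.07703242030871
```

The lid is following, now at about 0.43 rad. Continuing.

```bash
python3 -m pendant '[{"xyz":[0.18,0.1,0],"yaw":0,"claw":0},{"xyz":[0.18,0.1,0],"yaw":0,"claw":0},{"xyz":[0.16,0.1,0],"yaw":0,"claw":0},{"xyz":[0,0,0],"yaw":0,"claw":0}]'; python3 - <<'E'
from h import *
p,d=ctrl.snapshot("scene"); np.save("pics/k.npy",d)
cv2.imwrite("pics/k.png",cv2.resize(p[90:240,180:330,::-1],(500,500)))
for v in range(148,190,6):
    us=np.array([243,255,268]); print(v,np.round(world("scene",d,us,np.full_like(us,v))).astype(int).tolist())
s=ctrl.observe(); e=s['ee_pos']; print(e,s['wrist_force'],"u",(e[0]-546.1)*-.954+(e[1]+228.7)*-.301)
E
```

```text
time: 9.1
ee_pos: [463.0, -253.5, 44.2]
orientation: [-1.432, 1.048, 1.432]
wrist_force: [1.0, 0.4, 1.2]
width: 0.2
148 [[335, -372, 2], [470, -258, 113], [315, -295, 5]]
154 [[460, -301, 78], [473, -258, 96], [441, -237, 79]]
160 [[484, -290, 78], [473, -261, 76], [463, -227, 76]]
166 [[504, -281, 74], [493, -252, 73], [485, -219, 74]]
172 [[525, -272, 72], [513, -243, 70], [506, -210, 73]]
178 [[543, -263, 68], [534, -234, 68], [526, -202, 70]]
184 [[557, -258, 61], [548, -229, 60], [540, -197, 63]]
[ 462.94866399 -253.57439688   44.35835022] [1.21189388 1.23754438 2.10511157] u 86.81356801481485
```

View pics/k.png

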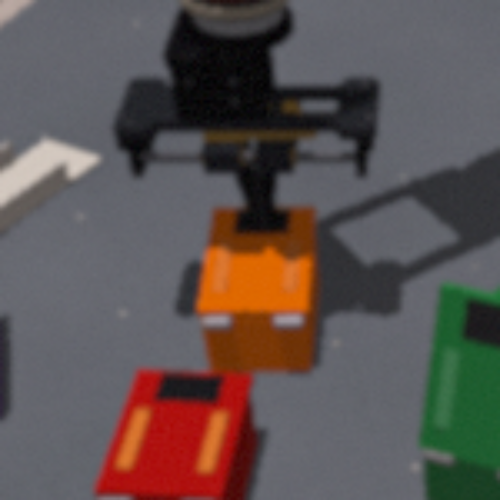

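Lid at about 0.15 rad, at the catch. Pressing now.

```bash
python3 -m pendant '[{"xyz":[0.04,0.12,0],"yaw":0,"claw":0},{"xyz":[0.1,0,0],"yaw":0,"claw":0},{"xyz":[0.1,0,0],"yaw":0,"claw":0},{"xyz":[0,0,0],"yaw":0,"claw":0}]'; python3 - <<'E'
from h import *
s=ctrl.observe(); e=s['ee_pos']; print(e,s['wrist_force'],"u",(e[0]-546.1)*-.954+(e[1]+228.7)*-.301)
E
```

```text
time: 9.65
ee_pos: [456.6, -255.2, 31.8]
orientation: [-1.431, 1.048, 1.433]
wrist_force: [0.3, -0.3, -0.7]
width: 0.2
[ 456.6313686  -255.21527645   31.82515928] [ 0.33348736 -0.27032782 -0.69682222] u 93.33417256544115
```

```bash
python3 -m pendant '[{"xyz":[0.06,0,0],"yaw":0,"claw":0},{"xyz":[0.04,0,0],"yaw":0,"claw":0},{"xyz":[0,0,0],"yaw":0,"claw":0}]'; python3 - <<'E'
from h import *
p,d=ctrl.snapshot("scene")
for v in range(154,190,6):
    us=np.array([243,268]); print(v,np.round(world("scene",d,us,np.full_like(us,v))).astype(int).tolist())
s=ctrl.observe(); print(s['ee_pos'],s['wrist_force'])
E
```

```text
time: 10.02
ee_pos: [456.9, -255.4, 31.0]
orientation: [-1.431, 1.048, 1.435]
wrist_force: [-13.1, 8.2, 32.5]
width: 0.5
154 [[366, -357, 3], [342, -284, 2]]
160 [[469, -299, 65], [449, -234, 65]]
166 [[494, -287, 65], [477, -222, 68]]
172 [[517, -276, 65], [499, -213, 66]]
178 [[540, -265, 66], [521, -204, 65]]
184 [[558, -257, 61], [540, -197, 62]]
[ 456.87706152 -255.46568982   30.99491961] [-14.29939135   7.51438545  31.93332773]
```

The lid is level at z≈65 and 32 N reads against the hard stop. Now I lift off straight up and verify.

```bash
python3 -m pendant '[{"xyz":[-0.3,0,0],"yaw":0,"claw":0},{"xyz":[-0.8,0,0],"yaw":0,"claw":0},{"xyz":[-1,0,0],"yaw":0,"claw":0},{"xyz":[-1,0,0],"yaw":0,"claw":0},{"xyz":[-1,0,0],"yaw":0,"claw":0},{"xyz":[0,0,0],"yaw":0,"claw":0},{"xyz":[0,0,0],"yaw":0,"claw":0}]'; python3 - <<'E'
from h import *
p,d=ctrl.snapshot("scene")
cv2.imwrite("pics/z.png",p[:,:,::-1])
for v in range(154,190,6):
    us=np.array([243,255,268]); print(v,np.round(world("scene",d,us,np.full_like(us,v))).astype(int).tolist())
d0=np.load("pics/scene0.npy")
for n,b in (("green",(175,245,305,355)),("blue",(190,265,448,510))):
    D=abs(d-d0)[b[0]:b[1],b[2]:b[3]]; print(n,np.median(D),np.percentile(D,95))
s=ctrl.observe(); print(s['ee_pos'],s['wrist_force'])
E
```

```text
time: 10.95
ee_pos: [456.9, -255.1, 231.6]
orientation: [-1.431, 1.048, 1.433]
wrist_force: [0.4, 0.5, -0.7]
width: 0.7
154 [[365, -357, 3], [354, -322, 2], [338, -286, 0]]
160 [[469, -299, 65], [462, -266, 68], [451, -233, 67]]
166 [[495, -286, 67], [483, -257, 64], [476, -223, 67]]
172 [[518, -276, 66], [507, -246, 65], [501, -212, 68]]
178 [[541, -265, 66], [531, -236, 65], [523, -203, 67]]
184 [[558, -257, 62], [547, -229, 60], [539, -197, 62]]
green 1.3173218 4.1989717
blue 1.3282166 4.192999
[ 456.52968647 -254.75711551  230.66828979] [-0.87564275  0.54668067 -0.63639858]
```

View pics/z.png

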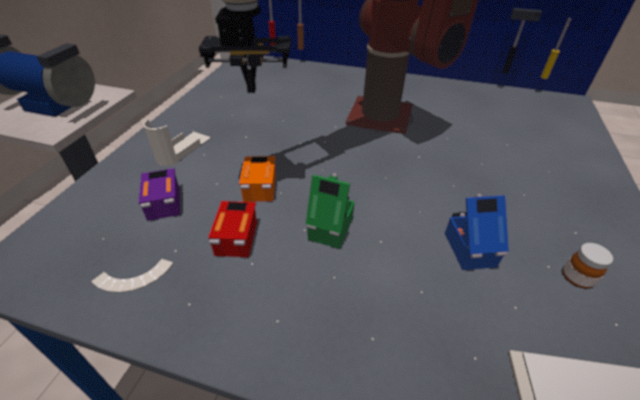

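The orange lid at (258,178) is flat and stays level at z≈66 with the tool well clear. Green (329,208) and blue (487,228) are unchanged.

```bash
python3 -c "
from bench import ctrl
print(ctrl.hand_in())"
```

```text
the job is handed in; nothing more can be done
None
```

The orange case's lid is shut. I swung it down with the closed fingers, pressed it over the catch onto its hard stop (about 32 N measured), lifted clear and handed in at about 11 s.

**Last checks:**
- **Orange lid:** it stays level at z≈66 mm along its whole length. The nominal height is 63.5, and the difference is within the camera's error.
- **Blue and green cases:** their depth images match those from the start to within noise.
- **Tool:** it hangs clear above the case with no force on it.

**What went wrong or disagreed:**
- **First swing:** the fingertips came down too high and caught the lid's free edge, with about 68 N at the wrist. That is below the 120 N wrist limit, and the fingers rather than the gripper's body made the contact. I backed off and redid it.
- **Cause:** the pictures and the contact show the fingertips about 33 mm above the reported TCP. I allowed for that offset in the second swing, and it went as planned.

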